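# Put bench supplies into their colour-coded holders

## Robot

A 6-joint arm with a two-finger parallel gripper is mounted at the origin on the work surface. World frame = base frame: x ahead of the robot, y to its left, z up, the work surface at z = 0. Lengths are in mm, angles in rad, forces in N, time in s.
With the tool pointing down it reaches from about 300 to 1000 mm from the base axis. Payload 5.1 kg.
Tool frame: the origin (TCP) lies midway between the tips of the shut fingers; the grasp point (between the pads) lies 19 mm behind it (manip.hold_point_z is the distance from the TCP to the grasp point, in mm); z points along the fingers, y is the line along which they close (so a half turn about z gives the same grasp; the last joint's range is limited). The gripper opens to 95 mm and grips with 3 to 60 N. Pads are 20 mm wide; open, the fingers measure 119 mm over their backs; the gripper's body (75 mm by 180 mm) begins 59 mm behind the grasp point.
Start: joints at [-1.412, 0.124, 1.65, -0, 1.367, -0.083], TCP at [155.61, -631.086, 214.656] pointing down, gripper open.
Joint ranges: [-2.61, 2.61], [-1.02, 2.33], [0.03, 2.71], [-1.35, 4.49], [0.32, 2.68], [-2.91, 2.91]. Speed limits (rad/s): [2.57, 2.57, 3.14, 3.14, 3.14, 3.14].

## Interface

Orientations are given as [roll, pitch, yaw] about the fixed x, y, z axes, in that order (R = Rz(yaw) Ry(pitch) Rx(roll)).
In Python, from bench import manip gives the robot as it stands.
- The arm moves only by the tool servo_tool, never from a script. Its argument "deltas" is a list of rows, each an object with "xyz": the shift along the tool's x, y, z each as a share of 0.25 m, from -1 to 1, a list of three; "yaw": the turn about the tool's z as a share of 90 degrees, from -1 to 1; "jaw": the closure, from 0 (fully open) to 1 (shut). A call has 1 to 5 rows; each row shifts and turns the commanded pose from where the row before left it, along the tool's axes as they then stand; what a row does not reach is not made up. A row lasts 1/12 s, in which the tool goes at most 41.7 mm and 7.16 degrees, less where a joint would pass 70% of its speed; a pose out of reach is approached as far as the arm can. A call with a number of a shift or a turn outside -1 to 1 is refused whole. A call with a gripper value outside its range is refused whole. The fingers move at their own pace and stop on an object; "squeeze" is the grip in N (left out, the last holds). Time passes only in rows, so rows that do not move let the fingers close. It gives the time, the measured TCP pose, the force, the opening and the grip force at its end, in the units of the state.
- manip.get_obs(): the state, without advancing time (a new reading comes with each control period).
- manip.read_camera(name): name is "scene" or "side" or "wrist"; returns a dict with "image" (480x640x3 uint8, red, green, blue), "depth" (480x640 float32, mm along the optical axis (not along the pixel's ray), 0 where there is no reading), "fovy" (degrees; the focal length in pixels is half the picture's height over the tangent of half this angle, whatever the lens; pixels are square), "cx", "cy" (the principal point, pixels), "R" (3x3) and "t" (3): a world point X has camera coordinates R X + t. Camera axes: x right, y down, z forward; pixel columns grow to the right and rows downward; lengths in mm; the calibration is good to about 2 mm. A picture is of the moment at which its call begins.
- manip.job_done(): hands the job in; it is judged then, once.
The state is a dict: "time": time; "qpos": joint angles; "qvel": joint speeds; "tau": joint torques, N m; "tcp_pos": TCP position; "tool_rot": TCP orientation; "wrist_force": force on the tool from outside, world axes, zero at the start; "wrist_torque": the same for the moment, N m; "grip_width": opening from 0.0 (shut) to 1.0 (fully open); "grip_force": force on a finger pad.
Only numpy, scipy, OpenCV 4.12 (cv2) and the standard library are available. Lean on these libraries where they do the work, as an engineer would, in place of code of your own. Each camera call takes 0.05 s, during which the arm holds its last target. There are 200 camera calls.

## Task

Put the four supplies away in their colour-coded holders on the bench: stand each bottle upright on the floor of the round holder that has the colour of its cap, and set each box down flat inside the rectangular tray that has the colour of its lid. Set them down without dropping them, and leave the glass beaker and the black-lidded jar where they stand.

Things in the scene. Friction and masses are not known exactly. Their poses are not given: they have to be found in the camera images.
- bottle_blue: Small round white plastic reagent bottle with a blue screw cap and a thin blue band, loose, upright. Sizes in mm: body diameter 42, straight from the underside up to height 52, then a shoulder; cap diameter 33 from 60 to 78, its top. About 60 to 130 g. Origin: centre of the underside; z up, yaw means nothing.
- box_blue: Small closed rectangular sample box, white with a blue lid that stays shut, loose. Sizes in mm: 64 long (its x axis) by 40 wide (y) by 50 tall; a 2 mm grey latch on its -y side. About 55 to 115 g. Origin: centre of the underside; z up. Can be gripped over the 40 width.
- cup_blue: Round shallow blue bottle holder, fixed to the bench, open at the top. Sizes in mm: outer diameter 70, inner diameter 62, rim 12 above the bench, inner floor 3 above the bench. Origin: centre of its underside, at bench height; z up.
- tray_blue: Rectangular shallow blue box holder, fixed to the bench, open at the top. Sizes in mm: outside 92 (its x axis) by 68 (y), inside 84 by 60, rim 12 above the bench, inner floor 3 above the bench. The box fits only with its long side along the tray's long side, either way round. Origin: centre of its underside, at bench height; z up.
- bottle_orange: Small round white plastic reagent bottle with an orange screw cap and a thin orange band, loose, upright. Sizes in mm: body diameter 42, straight from the underside up to height 52, then a shoulder; cap diameter 33 from 60 to 78, its top. About 60 to 130 g. Origin: centre of the underside; z up, yaw means nothing.
- box_orange: Small closed rectangular sample box, white with an orange lid that stays shut, loose. Sizes in mm: 64 long (its x axis) by 40 wide (y) by 50 tall; a 2 mm grey latch on its -y side. About 55 to 115 g. Origin: centre of the underside; z up. Can be gripped over the 40 width.
- cup_orange: Round shallow orange bottle holder, fixed to the bench, open at the top. Sizes in mm: outer diameter 70, inner diameter 62, rim 12 above the bench, inner floor 3 above the bench. Origin: centre of its underside, at bench height; z up.
- tray_orange: Rectangular shallow orange box holder, fixed to the bench, open at the top. Sizes in mm: outside 92 (its x axis) by 68 (y), inside 84 by 60, rim 12 above the bench, inner floor 3 above the bench. The box fits only with its long side along the tray's long side, either way round. Origin: centre of its underside, at bench height; z up.
- beaker: Clear, pale glass beaker, loose, open, upright, rim diameter 62 mm, 78 mm tall: a bystander, to be left alone. Origin: centre of the underside; z up.
- jar: White jar with a black lid, loose, diameter 56 mm, 59 mm tall: a bystander, to be left alone. Origin: centre of the underside; z up.

How it is judged:
By the outcome, as a careful person would: the job done as asked, in the order asked, and still so for the second after the job is handed in, with the robot touching nothing.
It also fails if it takes over 120 s, if anything falls off the work surface, if the arm or the gripper's body presses on something with over 40 N, if the wrist force passes 120 N, or if a joint passes its speed limit or range.

## Working session

There is one attempt and no reset: what is moved stays moved. The work goes in short steps, Python scripts to look and compute and a tool call to move; the robot and the scene stay as the last step left them, time stands still between calls to the robot, and variables do not carry over. Pictures are saved under pics/ and viewed, at most 14 in all, crops included, and the job is handed in when it is done.

Besides the shell and the picture viewer there is one more tool, called after "Call:" as name([rows], argument=value, ...), one row to a line, values as JSON. servo_tool: Moves the arm, as the interface text tells. Its arguments: {"type":"object","properties":{"deltas":{"type":"array"},"squeeze":{"type":"number"}},"required":["deltas"]}

```bash
mkdir -p pics; cat > h.py <<'E'
import numpy as np,cv2
from bench import manip
def f(c): return 240/np.tan(np.radians(c['fovy'])/2)
def pts(c):
    v,u=np.mgrid[:480,:640]; d=c['depth']
    P=np.stack([(u-c['cx'])/f(c)*d,(v-c['cy'])/f(c)*d,d],-1)
    return (P-c['t'])@c['R']
def ray(c,u,v,z):
    d=c['R'].T@np.array([(u-c['cx'])/f(c),(v-c['cy'])/f(c),1]); o=-c['R'].T@c['t']
    return o+d*(z-o[2])/d[2]
def save(c,n): cv2.imwrite('pics/'+n+'.png',c['image'][...,::-1])
E
python3 - <<'E'
from h import *
for n in['scene','side','wrist']:
    c=manip.read_camera(n);save(c,n+'0');np.savez('pics/'+n+'0.npz',**c)
    print(n,c['fovy'],(-c['R'].T@c['t']).round())
print(manip.get_obs())
E
```

```text
scene 45.7463684163231 [1140. -238. 1125.]
side 49.207835204839895 [ 376. -817.  754.]
wrist 70.22047214004414 [ 219. -615.  384.]
{'time': 0.15, 'qpos': array([-1.41157120e+00,  1.24363288e-01,  1.65135016e+00, -1.99961100e-05,
        1.36749913e+00, -8.25896465e-02]), 'qvel': array([-1.14060427e-03, -1.13609170e-03, -4.42828284e-03, -1.64448878e-05,
       -1.04839017e-03, -1.19041962e-03]), 'tau': array([ 2.99865505e-04, -4.18192506e+01, -3.60470796e+01,  7.75090582e-02,
        4.69291478e-02, -1.04794533e-04]), 'tcp_pos': array([ 155.54599851, -630.60311272,  213.67024962]), 'tool_rot': array([-3.13997663e+00, -1.14126059e-04,  2.41818736e-01]), 'wrist_force': array([-0.1426481 ,  0.52977124, -0.60574669]), 'wrist_torque': array([ 0.05614327, -0.03845452, -0.03658832]), 'grip_force': 0.0, 'grip_width': 0.9989307852862718}
```

View pics/scene0.png

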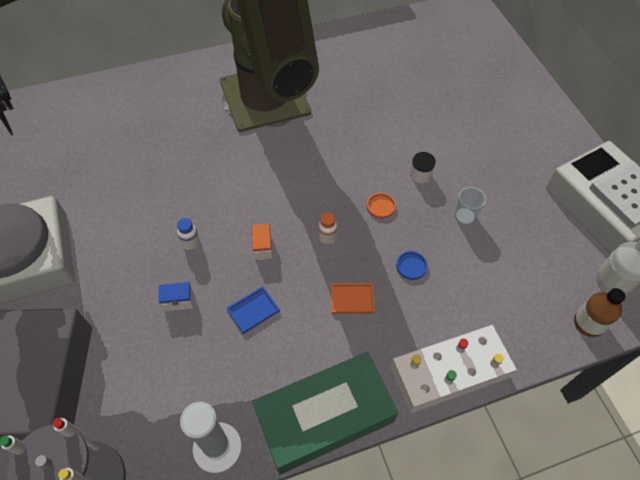

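View pics/side0.png

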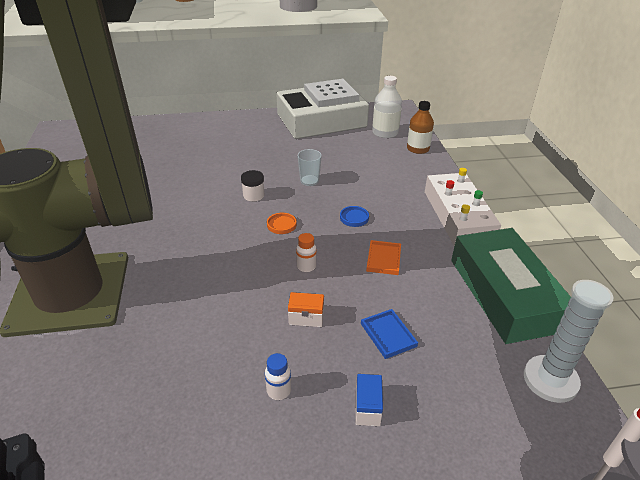

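Both views show all parts. In the scene view: blue bottle (186,228), orange box (262,238), orange bottle (328,222), blue box (174,293), blue tray (253,310), orange tray (352,298), orange cup (381,205), blue cup (411,265), jar (423,165), beaker (470,205). The side view shows the same layout.

```bash
cat >> h.py <<'E'
def blobs(c,col,amin=60):
    h=cv2.cvtColor(c['image'],cv2.COLOR_RGB2HSV)
    lo,hi=((105,140,60),(125,255,255)) if col=='blue' else ((3,170,90),(14,255,255))
    m=cv2.inRange(h,lo,hi); n,l,s,ce=cv2.connectedComponentsWithStats(m)
    return [(l==i,s[i],ce[i]) for i in range(1,n) if s[i][4]>amin]
def tri(c1,p1,c2,p2):
    A=[];b=[]
    for c,p in((c1,p1),(c2,p2)):
        for k,cc in((0,'cx'),(1,'cy')):
            g=(p[k]-c[cc])/f(c); A.append(c['R'][k]-g*c['R'][2]); b.append(g*c['t'][2]-c['t'][k])
    return np.linalg.lstsq(np.array(A),np.array(b),rcond=None)[0]
E
python3 - <<'E'
from h import *
S={n:dict(np.load(f'pics/{n}0.npz')) for n in['scene','side']}
B={}
for col in('blue','orange'):
  for n in S:
    P=pts(S[n])
    for m,s,ce in blobs(S[n],col):
        if s[1]<120: continue
        q=P[m]; q=q[S[n]['depth'][m]>0]; zt=np.percentile(q[:,2],80)
        k=q[abs(q[:,2]-zt)<6]
        r=cv2.minAreaRect(k[:,:2].astype(np.float32))
        print(n,col,s,ce.round(1),'z',np.percentile(q[:,2],[5,50,95]).round(1),'rect',np.round(r[0],1),np.round(r[1],1),round(r[2],1))
E
```

```text
scene blue [178 218  14  15 144] [184.1 224.5] z [72.5 77.8 81.5] rect [ 395.4 -291.1] [29.5 30.3] 54.8
scene blue [397 251  30  28 661] [411.4 264.7] z [-0.6  3.9 13.3] rect [618.2 165.1] [65.6 70.7] 65.0
scene blue [159 282  31  21 532] [174. 292.] z [46.2 50.  54. ] rect [ 534.9 -347.8] [62.7 41.2] 77.2
scene blue [ 227  287   52   46 1279] [252.5 309.1] z [ 0.6  4.8 13.2] rect [ 606.8 -200.4] [69.6 93.3] 16.2
side blue [340 206  29  21 490] [354.  215.8] z [ 3.1  6.5 15. ] rect [617.5 163.8] [68.  70.2] 12.1
side blue [ 361  309   57   50 1604] [388.7 333.3] z [ 3.9  6.6 14.7] rect [ 607.1 -200.8] [69.9 94.5] 16.8
side blue [267 353  20  23 368] [276.6 364.1] z [66.8 79.2 81.5] rect [ 393.7 -292. ] [31.6 31.8] 35.3
side blue [357 374  26  39 969] [369.2 393.3] z [45.3 52.  54.2] rect [ 534.2 -348.3] [65.4 39.2] 77.9
scene orange [367 193  28  25 522] [380.8 205.1] z [-0.2  3.9 12.7] rect [444.4 161.7] [67.4 67.1] 9.4
scene orange [322 213  13  14 143] [327.7 219.4] z [72.4 77.7 81.1] rect [483.4  12.8] [26.7 34.1] 70.8
scene orange [253 225  17  25 398] [260.9 236.8] z [46.7 50.3 53.8] rect [ 462.7 -137.7] [36.  63.3] 74.6
scene orange [ 332  284   42   29 1178] [352.2 298. ] z [ 0.7  4.7 13. ] rect [652.2  10.4] [88.9 70.2] 70.6
side orange [267 213  29  21 508] [281.1 222.9] z [ 3.1  6.7 14.5] rect [443.1 162.2] [71.1 65.6] 84.5
side orange [298 233  16  16 209] [305.9 240.5] z [65.5 78.9 81.8] rect [481.5  11.6] [29.8 32.7] 2.0
side orange [366 240  35  35 996] [383.7 257.3] z [ 3.8  6.9 14.9] rect [651.5   9.5] [96.5 67.5] 71.7
side orange [288 292  36  22 653] [305.6 302.4] z [43.3 51.9 54.4] rect [ 461.4 -137.8] [43.6 64. ] 77.7
```

View pics/wrist0.png

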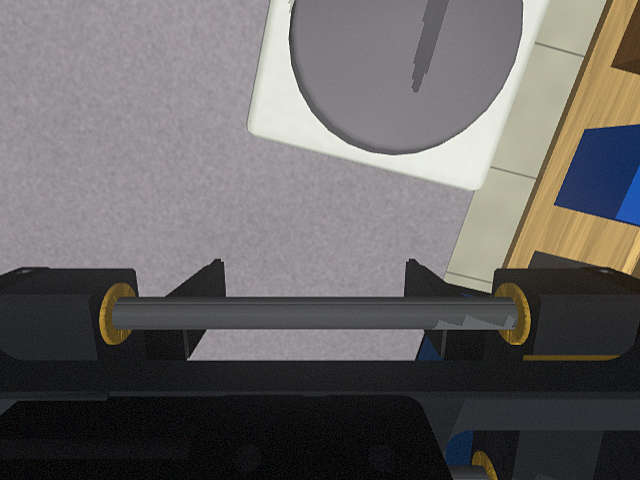

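```bash
cat >> h.py <<'E'
def plan(*tg,start=None):
    # each target x,y,z,yaw(deg): rows with simultaneous turn and shift, tool axes, shares
    o=manip.get_obs()
    p,w=(np.array(o['tcp_pos']),np.degrees(o['tool_rot'][2])) if start is None else (np.array(start[:3],float),start[3])
    print('at',p.round(1),round(w,1),'w',round(o['grip_width']*95,1),'t',round(o['time'],2))
    for t in tg:
        d=np.array(t[:3])-p; dw=(t[3]-w+90)%180-90
        n=max(1,int(np.ceil(max(np.linalg.norm(d)/40,abs(dw)/7))))
        out=[]
        for i in range(n):
            a=np.radians(w+dw*i/n); x,y,z=d/n
            out.append([round(v/250,3) for v in(x*np.cos(a)+y*np.sin(a),x*np.sin(a)-y*np.cos(a),-z)])
        print(t,n,'rows yaw',round(-dw/n/90,4), out[0] if abs(dw)<.5 else out)
        p=np.array(t[:3],float); w=w+dw
E
python3 - <<'E'
from h import *
y=13.9
plan((170,-300,160,y),(394.5,-291.5,130,y),(394.5,-291.5,18,y),(394.5,-291.5,150,y),(617.8,164.5,150,y),(617.8,164.5,22,y))
E
```

```text
at [ 155.5 -630.6  213.7] 13.9 w 94.9 t 0.15
(170, -300, 160, 13.9) 9 rows yaw -0.0001 [np.float64(0.041), np.float64(-0.141), np.float64(0.024)]
(394.5, -291.5, 130, 13.9) 6 rows yaw -0.0 [np.float64(0.147), np.float64(0.03), np.float64(0.02)]
(394.5, -291.5, 18, 13.9) 3 rows yaw -0.0 [np.float64(0.0), np.float64(0.0), np.float64(0.149)]
(394.5, -291.5, 150, 13.9) 4 rows yaw -0.0 [np.float64(0.0), np.float64(0.0), np.float64(-0.132)]
(617.8, 164.5, 150, 13.9) 13 rows yaw -0.0 [np.float64(0.1), np.float64(-0.12), np.float64(-0.0)]
(617.8, 164.5, 22, 13.9) 4 rows yaw -0.0 [np.float64(0.0), np.float64(0.0), np.float64(0.128)]
```

Call:
servo_tool([
  {"xyz":[0.041,-0.141,0.024],"yaw":0,"jaw":0},
  {"xyz":[0.041,-0.141,0.024],"yaw":0,"jaw":0},
  {"xyz":[0.041,-0.141,0.024],"yaw":0,"jaw":0},
  {"xyz":[0.041,-0.141,0.024],"yaw":0,"jaw":0},
  {"xyz":[0.041,-0.141,0.024],"yaw":0,"jaw":0},
])

```text
time: 0.57
tcp_pos: [163.0, -445.8, 183.7]
tool_rot: [-3.14, -0.0, 0.241]
wrist_force: [-0.1, 0.5, 0.9]
grip_width: 1.003
grip_force: 0.0
```

Call:
servo_tool([
  {"xyz":[0.041,-0.141,0.024],"yaw":0,"jaw":0},
  {"xyz":[0.041,-0.141,0.024],"yaw":0,"jaw":0},
  {"xyz":[0.041,-0.141,0.024],"yaw":0,"jaw":0},
  {"xyz":[0.041,-0.141,0.024],"yaw":0,"jaw":0},
  {"xyz":[0,0,0],"yaw":0,"jaw":0},
])

```text
time: 0.98
tcp_pos: [168.7, -295.2, 157.5]
tool_rot: [-3.138, -0.0, 0.244]
wrist_force: [-0.8, 0.1, -0.4]
grip_width: 1.0
grip_force: 0.0
```

Call:
servo_tool([
  {"xyz":[0.147,0.03,0.02],"yaw":0,"jaw":0},
  {"xyz":[0.147,0.03,0.02],"yaw":0,"jaw":0},
  {"xyz":[0.147,0.03,0.02],"yaw":0,"jaw":0},
  {"xyz":[0.147,0.03,0.02],"yaw":0,"jaw":0},
  {"xyz":[0,0,0],"yaw":0,"jaw":0},
])

```text
time: 1.4
tcp_pos: [323.2, -294.0, 139.4]
tool_rot: [-3.139, -0.001, 0.246]
wrist_force: [-1.3, 0.1, -0.1]
grip_width: 1.004
grip_force: 0.0
```

```bash
python3 - <<'E'
from h import *
c=manip.read_camera('wrist')
for col in('blue','orange'):
  for m,s,ce in blobs(c,col,200):
    P=pts(c)[m]; P=P[c['depth'][m]>0]; zt=np.percentile(P[:,2],80);k=P[abs(P[:,2]-zt)<5]
    r=cv2.minAreaRect(k[:,:2].astype(np.float32)); print(col,s,zt.round(1),np.round(r[0],1),np.round(r[1],1),round(r[2],1))
y=14
plan((394.5,-291.5,130,y),(394.5,-291.5,18,y))
E
```

```text
blue [465   0  38  15 314] 49.7 [ 510.4 -366.5] [ 5.6 18.7] 9.1
blue [ 313  121   48   50 1889] 78.9 [ 394.6 -291. ] [31.4 31.1] 14.8
orange [105   0  70  53 520] 49.4 [ 437.9 -144.9] [24. 49.] 33.7
at [ 321.  -294.2  139.6] 14.1 w 95.1 t 1.45
(394.5, -291.5, 130, 14) 2 rows yaw 0.0006 [np.float64(0.144), np.float64(0.031), np.float64(0.019)]
(394.5, -291.5, 18, 14) 3 rows yaw -0.0 [np.float64(0.0), np.float64(0.0), np.float64(0.149)]
```

Wrist camera agrees (394.6, −291.0). Descend slowly at the end and grip.

Call:
servo_tool([
  {"xyz":[0.144,0.031,0.019],"yaw":0,"jaw":0},
  {"xyz":[0.144,0.031,0.019],"yaw":0,"jaw":0},
  {"xyz":[0,0,0],"yaw":0,"jaw":0},
  {"xyz":[0,0,0.12],"yaw":0,"jaw":0},
  {"xyz":[0,0,0.12],"yaw":0,"jaw":0},
])

```text
time: 1.87
tcp_pos: [393.9, -294.7, 72.7]
tool_rot: [3.137, -0.002, 0.242]
wrist_force: [0.2, 0.1, -0.1]
grip_width: 1.0
grip_force: 0.0
```

Call:
servo_tool([
  {"xyz":[0,0,0.12],"yaw":0,"jaw":0},
  {"xyz":[0,0,0.08],"yaw":0,"jaw":0},
  {"xyz":[0,0,0],"yaw":0,"jaw":0},
  {"xyz":[0,0,0],"yaw":0,"jaw":0.4},
  {"xyz":[0,0,0],"yaw":0,"jaw":0.6},
], squeeze=15)

```text
time: 2.28
tcp_pos: [393.1, -293.9, 22.8]
tool_rot: [3.139, -0.001, 0.241]
wrist_force: [1.0, -1.1, -0.3]
grip_width: 0.91
grip_force: 0.0
```

Call:
servo_tool([
  {"xyz":[0,0,0],"yaw":0,"jaw":0.8},
  {"xyz":[0,0,0],"yaw":0,"jaw":1},
  {"xyz":[0,0,0],"yaw":0,"jaw":1},
  {"xyz":[0,0,0],"yaw":0,"jaw":1},
  {"xyz":[0,0,0],"yaw":0,"jaw":1},
], squeeze=15)

```text
time: 2.7
tcp_pos: [393.0, -292.9, 21.7]
tool_rot: [3.141, -0.0, 0.242]
wrist_force: [-0.2, 1.1, -0.9]
grip_width: 0.566
grip_force: 0.0
```

Call:
servo_tool([
  {"xyz":[0,0,0],"yaw":0,"jaw":1},
  {"xyz":[0,0,0],"yaw":0,"jaw":1},
  {"xyz":[0,0,0],"yaw":0,"jaw":1},
  {"xyz":[0,0,0],"yaw":0,"jaw":1},
  {"xyz":[0,0,0],"yaw":0,"jaw":1},
], squeeze=15)

```text
time: 3.12
tcp_pos: [392.8, -292.6, 21.2]
tool_rot: [-3.141, 0.0, 0.242]
wrist_force: [-0.1, 0.8, 2.4]
grip_width: 0.438
grip_force: 15.0
```

Call:
servo_tool([
  {"xyz":[0,0,-0.04],"yaw":0,"jaw":1},
  {"xyz":[0,0,-0.1],"yaw":0,"jaw":1},
  {"xyz":[0,0,-0.14],"yaw":0,"jaw":1},
  {"xyz":[0,0,-0.14],"yaw":0,"jaw":1},
  {"xyz":[0,0,-0.12],"yaw":0,"jaw":1},
], squeeze=15)

```text
time: 3.53
tcp_pos: [392.8, -292.9, 158.8]
tool_rot: [3.14, -0.001, 0.242]
wrist_force: [0.5, -0.7, -0.7]
grip_width: 0.437
grip_force: 15.0
```

```bash
python3 - <<'E'
from h import *
print(manip.get_obs()['grip_force']);plan((617.8,164.5,150,14))
E
```

```text
14.999701610454395
at [ 392.8 -292.9  158.8] 13.9 w 41.5 t 3.53
(617.8, 164.5, 150, 14) 13 rows yaw -0.0001 [np.float64(0.101), np.float64(-0.12), np.float64(0.003)]
```

Call:
servo_tool([
  {"xyz":[0.05,-0.06,0],"yaw":0,"jaw":1},
  {"xyz":[0.1,-0.12,0],"yaw":0,"jaw":1},
  {"xyz":[0.1,-0.12,0],"yaw":0,"jaw":1},
  {"xyz":[0.1,-0.12,0],"yaw":0,"jaw":1},
  {"xyz":[0.1,-0.12,0],"yaw":0,"jaw":1},
])

```text
time: 3.95
tcp_pos: [470.0, -133.3, 156.9]
tool_rot: [3.141, -0.001, 0.241]
wrist_force: [0.9, -0.9, -1.1]
grip_width: 0.439
grip_force: 15.0
```

Call:
servo_tool([
  {"xyz":[0.1,-0.12,0],"yaw":0,"jaw":1},
  {"xyz":[0.1,-0.12,0],"yaw":0,"jaw":1},
  {"xyz":[0.1,-0.12,0],"yaw":0,"jaw":1},
  {"xyz":[0.1,-0.12,0],"yaw":0,"jaw":1},
  {"xyz":[0.1,-0.12,0],"yaw":0,"jaw":1},
])

```text
time: 4.37
tcp_pos: [555.5, 42.8, 156.7]
tool_rot: [3.141, -0.001, 0.242]
wrist_force: [1.1, -0.8, -0.6]
grip_width: 0.436
grip_force: 15.0
```

Call:
servo_tool([
  {"xyz":[0.1,-0.12,0],"yaw":0,"jaw":1},
  {"xyz":[0.1,-0.12,0],"yaw":0,"jaw":1},
  {"xyz":[0.05,-0.06,0],"yaw":0,"jaw":1},
  {"xyz":[0,0,0],"yaw":0,"jaw":1},
  {"xyz":[0,0,0],"yaw":0,"jaw":1},
])

```text
time: 4.78
tcp_pos: [597.8, 129.4, 156.2]
tool_rot: [3.141, 0.001, 0.244]
wrist_force: [-0.3, -0.6, -0.6]
grip_width: 0.438
grip_force: 15.0
```

```bash
python3 - <<'E'
from h import *
plan((617,164.5,24,14))
E
```

```text
at [597.8 129.4 156.2] 14.0 w 41.6 t 4.78
(617, 164.5, 24, 14) 4 rows yaw -0.0001 [np.float64(0.027), np.float64(-0.029), np.float64(0.132)]
```

Call:
servo_tool([
  {"xyz":[0.108,-0.116,0],"yaw":0,"jaw":1},
  {"xyz":[0,0,0.08],"yaw":0,"jaw":1},
  {"xyz":[0,0,0.12],"yaw":0,"jaw":1},
  {"xyz":[0,0,0.12],"yaw":0,"jaw":1},
  {"xyz":[0,0,0.08],"yaw":0,"jaw":1},
])

```text
time: 5.2
tcp_pos: [615.2, 161.5, 53.4]
tool_rot: [3.141, 0.004, 0.241]
wrist_force: [-1.1, -0.4, -1.8]
grip_width: 0.439
grip_force: 15.0
```

Call:
servo_tool([
  {"xyz":[0,0,0.04],"yaw":0,"jaw":1},
  {"xyz":[0,0,0.04],"yaw":0,"jaw":1},
  {"xyz":[0,0,0.02],"yaw":0,"jaw":1},
  {"xyz":[0,0,0],"yaw":0,"jaw":1},
  {"xyz":[0,0,0],"yaw":0,"jaw":1},
])

```text
time: 5.62
tcp_pos: [618.0, 163.1, 32.4]
tool_rot: [3.141, -0.002, 0.241]
wrist_force: [-0.2, -0.2, 0.8]
grip_width: 0.437
grip_force: 15.0
```

Call:
servo_tool([
  {"xyz":[0,0,0.012],"yaw":0,"jaw":1},
  {"xyz":[0,0,0.012],"yaw":0,"jaw":1},
  {"xyz":[0,0,0.004],"yaw":0,"jaw":1},
  {"xyz":[0,0,0],"yaw":0,"jaw":1},
  {"xyz":[0,0,0],"yaw":0,"jaw":1},
])

```text
time: 6.03
tcp_pos: [617.1, 163.3, 24.3]
tool_rot: [3.142, -0.0, 0.242]
wrist_force: [0.1, 0.2, -1.5]
grip_width: 0.441
grip_force: 15.0
```

Call:
servo_tool([
  {"xyz":[0,0,0.004],"yaw":0,"jaw":1},
  {"xyz":[0,0,0],"yaw":0,"jaw":1},
  {"xyz":[0,0,0],"yaw":0,"jaw":1},
])

```text
time: 6.28
tcp_pos: [617.3, 163.4, 24.3]
tool_rot: [-3.142, -0.0, 0.242]
wrist_force: [-2.6, -1.1, 4.3]
grip_width: 0.437
grip_force: 15.0
```

Call:
servo_tool([
  {"xyz":[0,0,0],"yaw":0,"jaw":0.5},
  {"xyz":[0,0,0],"yaw":0,"jaw":0.3},
  {"xyz":[0,0,0],"yaw":0,"jaw":0.3},
  {"xyz":[0,0,0],"yaw":0,"jaw":0.3},
  {"xyz":[0,0,0],"yaw":0,"jaw":0.2},
])

```text
time: 6.7
tcp_pos: [617.0, 163.3, 22.9]
tool_rot: [-3.142, 0.0, 0.242]
wrist_force: [0.7, 0.8, 0.5]
grip_width: 0.714
grip_force: 0.0
```

Call:
servo_tool([
  {"xyz":[0,0,0],"yaw":0,"jaw":0.2},
  {"xyz":[0,0,-0.1],"yaw":0,"jaw":0.2},
  {"xyz":[0,0,-0.14],"yaw":0,"jaw":0.2},
  {"xyz":[0,0,-0.14],"yaw":0,"jaw":0},
  {"xyz":[0,0,-0.12],"yaw":0,"jaw":0},
])

```text
time: 7.12
tcp_pos: [617.3, 163.3, 150.2]
tool_rot: [3.142, -0.001, 0.242]
wrist_force: [0.5, -0.0, 0.4]
grip_width: 0.891
grip_force: 0.0
```

```bash
python3 - <<'E'
from h import *
plan((482.5,12.2,150,14),(482.5,12.2,20,14),(482.5,12.2,150,14),(443.8,162,150,14))
E
```

```text
at [617.3 163.3 150.2] 13.9 w 84.6 t 7.12
(482.5, 12.2, 150, 14) 6 rows yaw -0.0003 [np.float64(-0.111), np.float64(0.076), np.float64(0.0)]
(482.5, 12.2, 20, 14) 4 rows yaw -0.0 [np.float64(0.0), np.float64(0.0), np.float64(0.13)]
(482.5, 12.2, 150, 14) 4 rows yaw -0.0 [np.float64(0.0), np.float64(0.0), np.float64(-0.13)]
(443.8, 162, 150, 14) 4 rows yaw -0.0 [np.float64(-0.001), np.float64(-0.155), np.float64(-0.0)]
```

Call:
servo_tool([
  {"xyz":[-0.111,0.076,0],"yaw":0,"jaw":0},
  {"xyz":[-0.111,0.076,0],"yaw":0,"jaw":0},
  {"xyz":[-0.111,0.076,0],"yaw":0,"jaw":0},
  {"xyz":[-0.111,0.076,0],"yaw":0,"jaw":0},
  {"xyz":[-0.111,0.076,0],"yaw":0,"jaw":0},
])

```text
time: 7.53
tcp_pos: [503.9, 36.9, 148.1]
tool_rot: [3.141, -0.0, 0.242]
wrist_force: [0.1, -0.5, 0.3]
grip_width: 0.998
grip_force: 0.0
```

Call:
servo_tool([
  {"xyz":[-0.111,0.076,0],"yaw":0,"jaw":0},
  {"xyz":[0,0,0],"yaw":0,"jaw":0},
  {"xyz":[0,0,0],"yaw":0,"jaw":0},
  {"xyz":[0,0,0.08],"yaw":0,"jaw":0},
  {"xyz":[0,0,0.08],"yaw":0,"jaw":0},
])

```text
time: 7.95
tcp_pos: [485.1, 13.1, 109.8]
tool_rot: [3.14, -0.005, 0.242]
wrist_force: [-0.2, -0.3, -0.2]
grip_width: 1.001
grip_force: 0.0
```

```bash
python3 - <<'E'
from h import *
plan((482.5,12.2,20,14))
E
```

```text
at [485.1  13.1 109.8] 13.9 w 95.1 t 7.95
(482.5, 12.2, 20, 14) 3 rows yaw -0.0005 [np.float64(-0.004), np.float64(0.0), np.float64(0.12)]
```

Call:
servo_tool([
  {"xyz":[-0.008,0,0.12],"yaw":0,"jaw":0},
  {"xyz":[0,0,0.12],"yaw":0,"jaw":0},
  {"xyz":[0,0,0.1],"yaw":0,"jaw":0},
  {"xyz":[0,0,0],"yaw":0,"jaw":0},
  {"xyz":[0,0,0],"yaw":0,"jaw":0.4},
])

```text
time: 8.37
tcp_pos: [480.2, 13.0, 22.1]
tool_rot: [-3.14, 0.003, 0.243]
wrist_force: [-0.2, -0.4, 0.9]
grip_width: 0.97
grip_force: 0.0
```

Call:
servo_tool([
  {"xyz":[0,0,0],"yaw":0,"jaw":1},
  {"xyz":[0,0,0],"yaw":0,"jaw":1},
  {"xyz":[0,0,0],"yaw":0,"jaw":1},
  {"xyz":[0,0,0],"yaw":0,"jaw":1},
  {"xyz":[0,0,0],"yaw":0,"jaw":1},
])

```text
time: 8.78
tcp_pos: [481.6, 12.2, 24.3]
tool_rot: [3.141, -0.002, 0.242]
wrist_force: [-0.3, -0.9, -0.1]
grip_width: 0.637
grip_force: 0.0
```

Call:
servo_tool([
  {"xyz":[0,0,0],"yaw":0,"jaw":1},
  {"xyz":[0,0,0],"yaw":0,"jaw":1},
  {"xyz":[0,0,0],"yaw":0,"jaw":1},
  {"xyz":[0,0,0],"yaw":0,"jaw":1},
  {"xyz":[0,0,0],"yaw":0,"jaw":1},
])

```text
time: 9.2
tcp_pos: [480.8, 12.2, 23.3]
tool_rot: [3.141, -0.0, 0.242]
wrist_force: [-0.1, -0.3, 1.9]
grip_width: 0.442
grip_force: 15.0
```

Call:
servo_tool([
  {"xyz":[0,0,-0.04],"yaw":0,"jaw":1},
  {"xyz":[0,0,-0.1],"yaw":0,"jaw":1},
  {"xyz":[0,0,-0.14],"yaw":0,"jaw":1},
  {"xyz":[0,0,-0.14],"yaw":0,"jaw":1},
  {"xyz":[0,0,-0.08],"yaw":0,"jaw":1},
])

```text
time: 9.62
tcp_pos: [482.3, 12.2, 152.7]
tool_rot: [3.14, -0.005, 0.242]
wrist_force: [0.2, 0.2, 0.1]
grip_width: 0.438
grip_force: 15.0
```

Call:
servo_tool([
  {"xyz":[0,-0.09,0],"yaw":0,"jaw":1},
  {"xyz":[0,-0.15,0],"yaw":0,"jaw":1},
  {"xyz":[0,-0.15,0],"yaw":0,"jaw":1},
  {"xyz":[0,-0.15,0],"yaw":0,"jaw":1},
  {"xyz":[0,-0.08,0],"yaw":0,"jaw":1},
])

```text
time: 10.03
tcp_pos: [442.4, 165.4, 148.7]
tool_rot: [-3.14, -0.0, 0.244]
wrist_force: [-0.4, -0.8, -1.2]
grip_width: 0.44
grip_force: 15.0
```

Call:
servo_tool([
  {"xyz":[0,0,0],"yaw":0,"jaw":1},
  {"xyz":[0,0,0],"yaw":0,"jaw":1},
])

```text
time: 10.2
tcp_pos: [443.2, 163.4, 148.5]
tool_rot: [3.141, -0.0, 0.244]
wrist_force: [-0.3, -0.5, -0.4]
grip_width: 0.444
grip_force: 15.0
```

```bash
python3 - <<'E'
from h import *
plan((442.5,162,27,14))
E
```

```text
at [443.2 163.4 148.5] 14.0 w 42.2 t 10.2
(442.5, 162, 27, 14) 4 rows yaw 0.0 [np.float64(-0.001), np.float64(0.001), np.float64(0.121)]
```

Call:
servo_tool([
  {"xyz":[-0.004,0.004,0.1],"yaw":0,"jaw":1},
  {"xyz":[0,0,0.13],"yaw":0,"jaw":1},
  {"xyz":[0,0,0.12],"yaw":0,"jaw":1},
  {"xyz":[0,0,0.06],"yaw":0,"jaw":1},
  {"xyz":[0,0,0.04],"yaw":0,"jaw":1},
])

```text
time: 10.62
tcp_pos: [441.4, 159.9, 33.1]
tool_rot: [3.141, 0.005, 0.24]
wrist_force: [-0.0, -0.3, -1.0]
grip_width: 0.443
grip_force: 15.0
```

Call:
servo_tool([
  {"xyz":[0,0,0],"yaw":0,"jaw":1},
  {"xyz":[0,0,0],"yaw":0,"jaw":1},
  {"xyz":[0,0,0],"yaw":0,"jaw":1},
])

```text
time: 10.87
tcp_pos: [444.4, 161.4, 37.3]
tool_rot: [3.142, -0.003, 0.241]
wrist_force: [0.3, -0.3, -0.6]
grip_width: 0.436
grip_force: 15.0
```

Call:
servo_tool([
  {"xyz":[0,0,0.016],"yaw":0,"jaw":1},
  {"xyz":[0,0,0.012],"yaw":0,"jaw":1},
  {"xyz":[0,0,0.008],"yaw":0,"jaw":1},
  {"xyz":[0,0,0],"yaw":0,"jaw":1},
  {"xyz":[0,0,0],"yaw":0,"jaw":1},
])

```text
time: 11.28
tcp_pos: [442.8, 161.6, 26.6]
tool_rot: [3.142, 0.0, 0.242]
wrist_force: [-0.4, 0.2, -1.1]
grip_width: 0.442
grip_force: 15.0
```

Call:
servo_tool([
  {"xyz":[0,0,0.004],"yaw":0,"jaw":1},
  {"xyz":[0,0,0],"yaw":0,"jaw":1},
  {"xyz":[0,0,0],"yaw":0,"jaw":1},
])

```text
time: 11.53
tcp_pos: [443.2, 161.6, 26.3]
tool_rot: [-3.142, -0.0, 0.242]
wrist_force: [-1.0, -0.6, 3.9]
grip_width: 0.443
grip_force: 15.0
```

Call:
servo_tool([
  {"xyz":[0,0,0],"yaw":0,"jaw":0.5},
  {"xyz":[0,0,0],"yaw":0,"jaw":0.3},
  {"xyz":[0,0,0],"yaw":0,"jaw":0.3},
  {"xyz":[0,0,0],"yaw":0,"jaw":0.3},
  {"xyz":[0,0,0],"yaw":0,"jaw":0.2},
])

```text
time: 11.95
tcp_pos: [442.9, 161.5, 25.5]
tool_rot: [-3.142, 0.0, 0.242]
wrist_force: [-0.5, 0.3, -0.3]
grip_width: 0.711
grip_force: 0.0
```

Call:
servo_tool([
  {"xyz":[0,0,0],"yaw":0,"jaw":0.2},
  {"xyz":[0,0,-0.1],"yaw":0,"jaw":0.2},
  {"xyz":[0,0,-0.14],"yaw":0,"jaw":0.2},
  {"xyz":[0,0,-0.14],"yaw":0,"jaw":0},
  {"xyz":[0,0,-0.12],"yaw":0,"jaw":0},
])

```text
time: 12.37
tcp_pos: [443.1, 161.6, 152.7]
tool_rot: [-3.142, -0.001, 0.242]
wrist_force: [0.7, 0.3, 1.9]
grip_width: 0.891
grip_force: 0.0
```

```bash
python3 - <<'E'
from h import *
plan((420,-127,150,-14))
S={n:manip.read_camera(n) for n in['scene','side']}
for n in S:save(S[n],n+'1')
# precise angles: box lid edges via rays at z=50, trays at rim 12
for n,c in S.items():
  for col in('blue','orange'):
    for m,s,ce in blobs(c,col,350):
      if s[1]<195: continue
      P=pts(c)[m];z=np.percentile(P[:,2],80);h=50 if z>30 else 12
      ct=max(cv2.findContours(m.astype(np.uint8),0,1)[0],key=len)[:,0]
      q=np.array([ray(c,u,v,h)[:2] for u,v in ct],np.float32);r=cv2.minAreaRect(q)
      print(n,col,h,np.round(r[0],1),np.round(r[1],1),round(r[2],1))
E
```

```text
at [443.1 161.6 152.7] 13.9 w 84.6 t 12.37
(420, -127, 150, -14) 8 rows yaw 0.0387 [[np.float64(-0.046), np.float64(0.137), np.float64(0.001)], [np.float64(-0.037), np.float64(0.14), np.float64(0.001)], [np.float64(-0.029), np.float64(0.142), np.float64(0.001)], [np.float64(-0.02), np.float64(0.143), np.float64(0.001)], [np.float64(-0.011), np.float64(0.144), np.float64(0.001)], [np.float64(-0.003), np.float64(0.145), np.float64(0.001)], [np.float64(0.006), np.float64(0.145), np.float64(0.001)], [np.float64(0.015), np.float64(0.144), np.float64(0.001)]]
scene blue 50 [ 536.  -347.6] [62.7 40.7] 77.6
scene blue 12 [ 608.3 -200.8] [69.6 91.7] 16.0
scene orange 50 [ 463.1 -137.7] [35.7 62.8] 74.5
scene orange 12 [653.4   9.6] [88.6 67. ] 71.0
side blue 12 [ 606.4 -202.9] [72.8 98.7] 16.0
side blue 50 [ 533.8 -350.4] [70.5 39.1] 78.0
side orange 12 [650.5   6.7] [104.7  67.6] 71.6
side orange 50 [ 460.5 -141.1] [49.7 63.7] 76.3
```

View pics/side1.png

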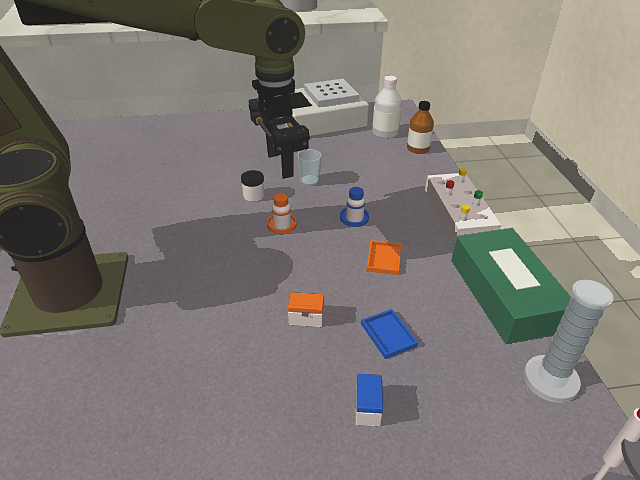

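The side picture shows both bottles upright in their own cups (orange at (281,212), blue at (355,205)); the boxes are unmoved, and jar and beaker are in place.

Call:
servo_tool([
  {"xyz":[-0.046,0.137,0],"yaw":0.04,"jaw":0},
  {"xyz":[-0.037,0.14,0],"yaw":0.04,"jaw":0},
  {"xyz":[-0.029,0.142,0],"yaw":0.04,"jaw":0},
  {"xyz":[-0.02,0.143,0],"yaw":0.04,"jaw":0},
  {"xyz":[-0.011,0.144,0],"yaw":0.04,"jaw":0},
])

```text
time: 12.88
tcp_pos: [426.9, -19.9, 149.8]
tool_rot: [-3.142, 0.001, -0.075]
wrist_force: [-0.5, 0.0, 0.3]
grip_width: 0.999
grip_force: 0.0
```

Call:
servo_tool([
  {"xyz":[-0.003,0.145,0],"yaw":0.04,"jaw":0},
  {"xyz":[0.006,0.145,0],"yaw":0.04,"jaw":0},
  {"xyz":[0.015,0.144,0],"yaw":0.04,"jaw":0},
  {"xyz":[0,0,0],"yaw":0,"jaw":0},
  {"xyz":[0,0,0],"yaw":0,"jaw":0},
])

```text
time: 13.3
tcp_pos: [416.9, -128.1, 149.8]
tool_rot: [-3.141, 0.001, -0.265]
wrist_force: [0.2, 0.6, 0.7]
grip_width: 1.004
grip_force: 0.0
```

```bash
cat >> h.py <<'E'
def lids(c):
  for col in('blue','orange'):
    for m,s,ce in blobs(c,col,1500):
      P=pts(c)[m];z=np.percentile(P[:,2],80);h=50 if z>30 else 12
      ct=max(cv2.findContours(m.astype(np.uint8),0,1)[0],key=len)[:,0]
      q=np.array([ray(c,u,v,h)[:2] for u,v in ct],np.float32);r=cv2.minAreaRect(q)
      print(col,s,z.round(1),np.round(r[0],1),np.round(r[1],1),round(r[2],1))
E
python3 - <<'E'
from h import *
c=manip.read_camera('wrist');lids(c);save(c,'w2')
plan((462.3,-138,100,-15),(462.3,-138,16,-15))
E
```

```text
blue [ 286    0  102   50 2575] 12.0 [ 572.5 -188.3] [80.4 35.5] 74.8
blue [ 518    0  102   35 3218] 51.2 [ 523.2 -341.7] [70.  21.4] 74.8
at [ 417.1 -127.   149.8] -15.0 w 95.1 t 13.35
(462.3, -138, 100, -15) 2 rows yaw -0.0001 [np.float64(0.093), np.float64(-0.002), np.float64(0.1)]
(462.3, -138, 16, -15) 3 rows yaw -0.0 [np.float64(0.0), np.float64(-0.0), np.float64(0.112)]
```

View pics/w2.png

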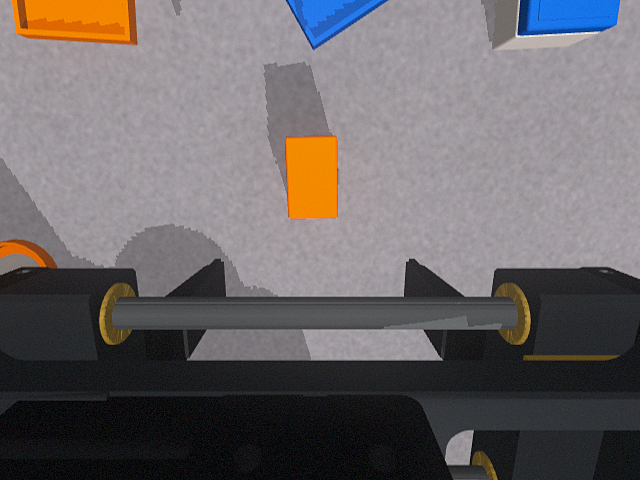

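The wrist view shows the orange box (312,177), square to the fingers and centred between them.

Call:
servo_tool([
  {"xyz":[0.093,-0.002,0.04],"yaw":0,"jaw":0},
  {"xyz":[0.093,-0.002,0.04],"yaw":0,"jaw":0},
  {"xyz":[0,0,0.1],"yaw":0,"jaw":0},
  {"xyz":[0,0,0.12],"yaw":0,"jaw":0},
  {"xyz":[0,0,0.12],"yaw":0,"jaw":0},
])

```text
time: 13.77
tcp_pos: [463.8, -136.2, 44.8]
tool_rot: [-3.141, -0.001, -0.257]
wrist_force: [0.0, -0.7, -0.8]
grip_width: 1.001
grip_force: 0.0
```

Call:
servo_tool([
  {"xyz":[0,0,0.08],"yaw":0,"jaw":0},
  {"xyz":[0,0,0.02],"yaw":0,"jaw":0},
  {"xyz":[0,0,0],"yaw":0,"jaw":0},
  {"xyz":[0,0,0],"yaw":0,"jaw":0.4},
  {"xyz":[0,0,0],"yaw":0,"jaw":1},
])

```text
time: 14.18
tcp_pos: [464.4, -137.9, 22.5]
tool_rot: [3.141, -0.003, -0.26]
wrist_force: [-0.2, -0.2, 0.6]
grip_width: 0.908
grip_force: 0.0
```

Call:
servo_tool([
  {"xyz":[0,0,0],"yaw":0,"jaw":1},
  {"xyz":[0,0,0],"yaw":0,"jaw":1},
  {"xyz":[0,0,0],"yaw":0,"jaw":1},
  {"xyz":[0,0,0],"yaw":0,"jaw":1},
  {"xyz":[0,0,0],"yaw":0,"jaw":1},
])

```text
time: 14.6
tcp_pos: [463.0, -138.1, 21.0]
tool_rot: [3.142, -0.001, -0.261]
wrist_force: [-0.1, -0.9, 0.3]
grip_width: 0.567
grip_force: 0.0
```

Call:
servo_tool([
  {"xyz":[0,0,0],"yaw":0,"jaw":1},
  {"xyz":[0,0,0],"yaw":0,"jaw":1},
  {"xyz":[0,0,0],"yaw":0,"jaw":1},
  {"xyz":[0,0,0],"yaw":0,"jaw":1},
  {"xyz":[0,0,0],"yaw":0,"jaw":1},
])

```text
time: 15.02
tcp_pos: [462.8, -138.0, 20.7]
tool_rot: [3.142, 0.0, -0.261]
wrist_force: [-0.6, -0.1, 0.3]
grip_width: 0.424
grip_force: 15.0
```

Call:
servo_tool([
  {"xyz":[0,0,-0.04],"yaw":0,"jaw":1},
  {"xyz":[0,0,-0.1],"yaw":0,"jaw":1},
  {"xyz":[0,0,-0.12],"yaw":0,"jaw":1},
  {"xyz":[0,0,-0.1],"yaw":0,"jaw":1},
  {"xyz":[0,0,0],"yaw":0,"jaw":1},
])

```text
time: 15.43
tcp_pos: [466.6, -139.4, 117.4]
tool_rot: [3.14, -0.011, -0.261]
wrist_force: [0.1, -0.7, 0.0]
grip_width: 0.421
grip_force: 15.0
```

```bash
python3 - <<'E'
from h import *
np.set_printoptions(legacy='1.25')
plan((652.3,9.8,100,71.2))
E
```

```text
at [ 466.6 -139.4  117.4] -14.9 w 40.0 t 15.43
(652.3, 9.8, 100, 71.2) 13 rows yaw -0.0736 [[0.043, -0.059, 0.005], [0.05, -0.054, 0.005], [0.056, -0.048, 0.005], [0.061, -0.041, 0.005], [0.065, -0.034, 0.005], [0.069, -0.026, 0.005], [0.071, -0.018, 0.005], [0.073, -0.009, 0.005], [0.073, -0.001, 0.005], [0.073, 0.008, 0.005], [0.072, 0.016, 0.005], [0.069, 0.024, 0.005], [0.066, 0.032, 0.005]]
```

Call:
servo_tool([
  {"xyz":[0.043,-0.059,0],"yaw":-0.0736,"jaw":1},
  {"xyz":[0.05,-0.054,0],"yaw":-0.0736,"jaw":1},
  {"xyz":[0.056,-0.048,0],"yaw":-0.0736,"jaw":1},
  {"xyz":[0.061,-0.041,0],"yaw":-0.0736,"jaw":1},
  {"xyz":[0.065,-0.034,0],"yaw":-0.0736,"jaw":1},
])

```text
time: 15.85
tcp_pos: [534.5, -79.5, 110.3]
tool_rot: [-3.141, 0.001, 0.323]
wrist_force: [0.4, 0.3, -0.6]
grip_width: 0.421
grip_force: 15.0
```

Call:
servo_tool([
  {"xyz":[0.069,-0.026,0],"yaw":-0.0736,"jaw":1},
  {"xyz":[0.071,-0.018,0],"yaw":-0.0736,"jaw":1},
  {"xyz":[0.073,-0.009,0],"yaw":-0.0736,"jaw":1},
  {"xyz":[0.073,-0.001,0],"yaw":-0.0736,"jaw":1},
  {"xyz":[0.073,0.008,0],"yaw":-0.0736,"jaw":1},
])

```text
time: 16.27
tcp_pos: [606.0, -22.0, 110.1]
tool_rot: [-3.141, 0.001, 0.901]
wrist_force: [-0.3, -0.3, -0.0]
grip_width: 0.424
grip_force: 15.0
```

Call:
servo_tool([
  {"xyz":[0.072,0.016,0],"yaw":-0.0736,"jaw":1},
  {"xyz":[0.069,0.024,0],"yaw":-0.0736,"jaw":1},
  {"xyz":[0.066,0.032,0],"yaw":-0.0736,"jaw":1},
  {"xyz":[0,0,0],"yaw":0,"jaw":1},
  {"xyz":[0,0,0],"yaw":0,"jaw":1},
])

```text
time: 16.68
tcp_pos: [648.5, 12.0, 110.0]
tool_rot: [-3.14, 0.001, 1.241]
wrist_force: [-0.3, -0.2, -0.8]
grip_width: 0.421
grip_force: 15.0
```

```bash
python3 - <<'E'
from h import *
np.set_printoptions(legacy='1.25')
plan((652.3,9.8,100,71.2))
E
```

```text
at [648.5  12.  110. ] 71.1 w 40.0 t 16.68
(652.3, 9.8, 100, 71.2) 1 rows yaw -0.001 [-0.003, 0.017, 0.04]
```

Correct laterally and lower to ~33, then settle.

Call:
servo_tool([
  {"xyz":[-0.003,0.017,0.02],"yaw":0,"jaw":1},
  {"xyz":[0,0,0.08],"yaw":0,"jaw":1},
  {"xyz":[0,0,0.1],"yaw":0,"jaw":1},
  {"xyz":[0,0,0.08],"yaw":0,"jaw":1},
  {"xyz":[0,0,0.02],"yaw":0,"jaw":1},
])

```text
time: 17.1
tcp_pos: [648.7, 8.8, 30.9]
tool_rot: [-3.134, 0.002, 1.24]
wrist_force: [-1.0, -0.4, -1.8]
grip_width: 0.424
grip_force: 15.0
```

Call:
servo_tool([
  {"xyz":[0,0,0],"yaw":0,"jaw":1},
  {"xyz":[0,0,0],"yaw":0,"jaw":1},
  {"xyz":[0,0,0],"yaw":0,"jaw":1},
])

```text
time: 17.35
tcp_pos: [653.7, 9.1, 37.5]
tool_rot: [3.139, -0.001, 1.241]
wrist_force: [-0.2, -0.2, -0.4]
grip_width: 0.423
grip_force: 15.0
```

Call:
servo_tool([
  {"xyz":[0,0,0.016],"yaw":0,"jaw":1},
  {"xyz":[0,0,0.016],"yaw":0,"jaw":1},
  {"xyz":[0,0,0.012],"yaw":0,"jaw":1},
  {"xyz":[0,0,0.004],"yaw":0,"jaw":1},
  {"xyz":[0,0,0],"yaw":0,"jaw":1},
])

```text
time: 17.77
tcp_pos: [652.9, 9.5, 24.5]
tool_rot: [3.141, 0.0, 1.242]
wrist_force: [-0.5, -0.5, 3.8]
grip_width: 0.422
grip_force: 15.0
```

Call:
servo_tool([
  {"xyz":[0,0,0],"yaw":0,"jaw":1},
  {"xyz":[0,0,0],"yaw":0,"jaw":1},
])

```text
time: 17.93
tcp_pos: [653.0, 9.5, 24.5]
tool_rot: [3.141, -0.0, 1.242]
wrist_force: [-1.4, 0.2, 5.1]
grip_width: 0.422
grip_force: 15.0
```

Call:
servo_tool([
  {"xyz":[0,0,0],"yaw":0,"jaw":0.5},
  {"xyz":[0,0,0],"yaw":0,"jaw":0.3},
  {"xyz":[0,0,0],"yaw":0,"jaw":0.3},
  {"xyz":[0,0,0],"yaw":0,"jaw":0.3},
  {"xyz":[0,0,0],"yaw":0,"jaw":0.2},
])

```text
time: 18.35
tcp_pos: [652.3, 9.6, 23.2]
tool_rot: [-3.141, 0.0, 1.242]
wrist_force: [0.1, -0.3, 0.0]
grip_width: 0.712
grip_force: 0.0
```

Call:
servo_tool([
  {"xyz":[0,0,0],"yaw":0,"jaw":0.2},
  {"xyz":[0,0,-0.1],"yaw":0,"jaw":0.2},
  {"xyz":[0,0,-0.14],"yaw":0,"jaw":0.2},
  {"xyz":[0,0,-0.14],"yaw":0,"jaw":0},
  {"xyz":[0,0,-0.1],"yaw":0,"jaw":0},
])

```text
time: 18.77
tcp_pos: [653.5, 9.5, 146.9]
tool_rot: [3.139, -0.001, 1.242]
wrist_force: [0.5, -0.3, 0.7]
grip_width: 0.892
grip_force: 0.0
```

```bash
python3 - <<'E'
from h import *
np.set_printoptions(legacy='1.25')
plan((534.8,-348,140,77.6),(534.8,-348,20,77.6))
E
```

```text
at [653.5   9.5 146.9] 71.2 w 84.8 t 18.77
(534.8, -348, 140, 77.6) 10 rows yaw -0.0071 [[-0.151, 0.001, 0.003], [-0.151, -0.0, 0.003], [-0.151, -0.002, 0.003], [-0.151, -0.004, 0.003], [-0.151, -0.006, 0.003], [-0.151, -0.007, 0.003], [-0.15, -0.009, 0.003], [-0.15, -0.011, 0.003], [-0.15, -0.012, 0.003], [-0.15, -0.014, 0.003]]
(534.8, -348, 20, 77.6) 3 rows yaw -0.0 [0.0, 0.0, 0.16]
```

Call:
servo_tool([
  {"xyz":[-0.151,0.001,0],"yaw":-0.007,"jaw":0},
  {"xyz":[-0.151,0,0],"yaw":-0.007,"jaw":0},
  {"xyz":[-0.151,-0.002,0],"yaw":-0.007,"jaw":0},
  {"xyz":[-0.151,-0.004,0],"yaw":-0.007,"jaw":0},
  {"xyz":[-0.151,-0.006,0],"yaw":-0.007,"jaw":0},
])

```text
time: 19.18
tcp_pos: [592.2, -170.9, 143.8]
tool_rot: [3.141, 0.0, 1.298]
wrist_force: [0.5, -0.4, 0.9]
grip_width: 0.998
grip_force: 0.0
```

Call:
servo_tool([
  {"xyz":[-0.151,-0.007,0],"yaw":-0.007,"jaw":0},
  {"xyz":[-0.15,-0.009,0],"yaw":-0.007,"jaw":0},
  {"xyz":[-0.15,-0.011,0],"yaw":-0.007,"jaw":0},
  {"xyz":[-0.15,-0.012,0],"yaw":-0.007,"jaw":0},
  {"xyz":[-0.15,-0.014,0],"yaw":-0.007,"jaw":0},
])

```text
time: 19.6
tcp_pos: [532.4, -349.8, 143.7]
tool_rot: [3.141, 0.0, 1.353]
wrist_force: [0.3, 0.3, -0.4]
grip_width: 1.001
grip_force: 0.0
```

Call:
servo_tool([
  {"xyz":[0,0,0],"yaw":0,"jaw":0},
  {"xyz":[0,0,0],"yaw":0,"jaw":0},
  {"xyz":[0,0,0],"yaw":0,"jaw":0},
])

```text
time: 19.85
tcp_pos: [533.2, -347.9, 143.4]
tool_rot: [-3.141, -0.001, 1.351]
wrist_force: [-0.0, 0.8, -0.8]
grip_width: 1.0
grip_force: 0.0
```

```bash
python3 - <<'E'
from h import *
np.set_printoptions(legacy='1.25')
plan((534.8,-348,20,77.6))
c=manip.read_camera('wrist');lids(c);save(c,'w3')
E
```

```text
at [ 533.2 -347.9  143.4] 77.4 w 95.0 t 19.85
(534.8, -348, 20, 77.6) 4 rows yaw -0.0005 [0.0, 0.002, 0.123]
blue [ 301    0  128  108 8613] 6.9 [ 607.7 -202.4] [69.9 90.2] 16.1
blue [ 292  196   51   79 3866] 51.4 [ 535.2 -347.4] [63.8 39.4] 77.5
```

View pics/w3.png

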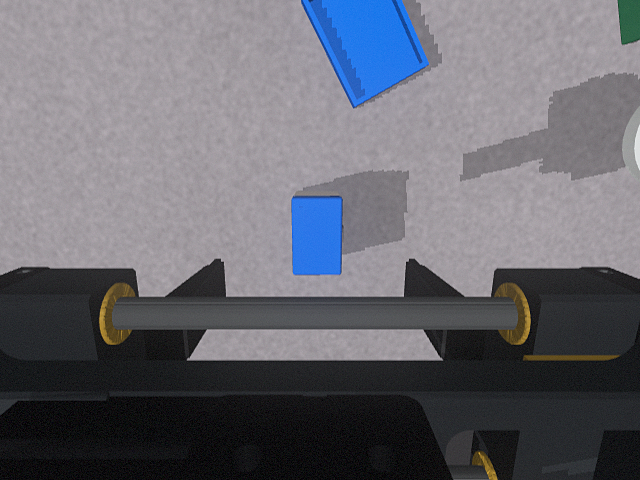

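The wrist view shows the blue box (317,235), square to the fingers and centred; measured (535.2, −347.4, 77.5°).

Call:
servo_tool([
  {"xyz":[0,0.008,0.06],"yaw":0,"jaw":0},
  {"xyz":[0,0,0.12],"yaw":0,"jaw":0},
  {"xyz":[0,0,0.12],"yaw":0,"jaw":0},
  {"xyz":[0,0,0.12],"yaw":0,"jaw":0},
  {"xyz":[0,0,0.07],"yaw":0,"jaw":0},
])

```text
time: 20.32
tcp_pos: [533.7, -345.4, 16.1]
tool_rot: [-3.136, -0.003, 1.354]
wrist_force: [-0.7, 1.2, -0.3]
grip_width: 1.0
grip_force: 0.0
```

Call:
servo_tool([
  {"xyz":[0,0,0],"yaw":0,"jaw":0},
  {"xyz":[0,0,0],"yaw":0,"jaw":0},
  {"xyz":[0,0,0],"yaw":0,"jaw":0.4},
  {"xyz":[0,0,0],"yaw":0,"jaw":1},
  {"xyz":[0,0,0],"yaw":0,"jaw":1},
])

```text
time: 20.73
tcp_pos: [536.7, -349.3, 23.4]
tool_rot: [3.138, 0.002, 1.352]
wrist_force: [0.4, -0.4, 0.2]
grip_width: 0.846
grip_force: 0.0
```

Call:
servo_tool([
  {"xyz":[0,0,0],"yaw":0,"jaw":1},
  {"xyz":[0,0,0],"yaw":0,"jaw":1},
  {"xyz":[0,0,0],"yaw":0,"jaw":1},
  {"xyz":[0,0,0],"yaw":0,"jaw":1},
  {"xyz":[0,0,0],"yaw":0,"jaw":1},
])

```text
time: 21.15
tcp_pos: [535.2, -348.6, 21.2]
tool_rot: [3.142, 0.0, 1.352]
wrist_force: [-0.6, 0.1, -0.6]
grip_width: 0.496
grip_force: 0.0
```

Call:
servo_tool([
  {"xyz":[0,0,0],"yaw":0,"jaw":1},
  {"xyz":[0,0,0],"yaw":0,"jaw":1},
  {"xyz":[0,0,0],"yaw":0,"jaw":1},
  {"xyz":[0,0,0],"yaw":0,"jaw":1},
])

```text
time: 21.48
tcp_pos: [535.2, -348.6, 21.1]
tool_rot: [-3.141, -0.0, 1.352]
wrist_force: [-0.4, -0.3, 0.0]
grip_width: 0.42
grip_force: 15.0
```

Call:
servo_tool([
  {"xyz":[0,0,-0.04],"yaw":0,"jaw":1},
  {"xyz":[0,0,-0.1],"yaw":0,"jaw":1},
  {"xyz":[0,0,-0.12],"yaw":0,"jaw":1},
  {"xyz":[0,0,-0.06],"yaw":0,"jaw":1},
  {"xyz":[0,0,0],"yaw":0,"jaw":1},
])

```text
time: 21.9
tcp_pos: [538.0, -350.6, 107.0]
tool_rot: [3.133, 0.004, 1.352]
wrist_force: [0.4, -1.5, -0.5]
grip_width: 0.421
grip_force: 15.0
```

```bash
python3 - <<'E'
from h import *
np.set_printoptions(legacy='1.25')
plan((607.3,-201.5,100,106.3))
E
```

```text
at [ 538.  -350.6  107. ] 77.5 w 40.0 t 21.9
(607.3, -201.5, 100, 106.3) 5 rows yaw -0.0641 [[0.128, 0.028, 0.006], [0.125, 0.041, 0.006], [0.12, 0.053, 0.006], [0.114, 0.065, 0.006], [0.107, 0.076, 0.006]]
```

Call:
servo_tool([
  {"xyz":[0.128,0.028,0],"yaw":-0.064,"jaw":1},
  {"xyz":[0.125,0.041,0],"yaw":-0.064,"jaw":1},
  {"xyz":[0.12,0.053,0],"yaw":-0.064,"jaw":1},
  {"xyz":[0.114,0.065,0],"yaw":-0.064,"jaw":1},
  {"xyz":[0.107,0.076,0],"yaw":-0.064,"jaw":1},
])

```text
time: 22.32
tcp_pos: [603.9, -198.1, 99.4]
tool_rot: [-3.14, -0.001, 1.859]
wrist_force: [0.9, -0.5, -1.0]
grip_width: 0.418
grip_force: 15.0
```

Call:
servo_tool([
  {"xyz":[0,0,0],"yaw":0,"jaw":1},
  {"xyz":[0,0,0],"yaw":0,"jaw":1},
  {"xyz":[0,0,0],"yaw":0,"jaw":1},
  {"xyz":[0,0,0],"yaw":0,"jaw":1},
])

```text
time: 22.65
tcp_pos: [603.5, -200.6, 100.3]
tool_rot: [-3.14, -0.001, 1.853]
wrist_force: [0.5, -0.2, -1.4]
grip_width: 0.419
grip_force: 15.0
```

```bash
python3 - <<'E'
from h import *
np.set_printoptions(legacy='1.25')
plan((607.3,-201.5,100,106.3))
E
```

```text
at [ 603.5 -200.6  100.3] 106.2 w 39.8 t 22.65
(607.3, -201.5, 100, 106.3) 1 rows yaw -0.0014 [-0.008, 0.013, 0.001]
```

Call:
servo_tool([
  {"xyz":[-0.006,0.012,0.04],"yaw":0,"jaw":1},
  {"xyz":[0,0,0.08],"yaw":0,"jaw":1},
  {"xyz":[0,0,0.08],"yaw":0,"jaw":1},
  {"xyz":[0,0,0.05],"yaw":0,"jaw":1},
  {"xyz":[0,0,0],"yaw":0,"jaw":1},
])

```text
time: 23.07
tcp_pos: [604.6, -200.1, 34.1]
tool_rot: [-3.136, -0.005, 1.853]
wrist_force: [-0.5, -0.2, -1.0]
grip_width: 0.422
grip_force: 15.0
```

Call:
servo_tool([
  {"xyz":[0,0,0],"yaw":0,"jaw":1},
  {"xyz":[0,0,0],"yaw":0,"jaw":1},
  {"xyz":[0,0,0],"yaw":0,"jaw":1},
])

```text
time: 23.32
tcp_pos: [608.7, -201.0, 40.2]
tool_rot: [3.14, 0.002, 1.854]
wrist_force: [0.4, 0.0, -0.8]
grip_width: 0.419
grip_force: 15.0
```

16 mm to go to the expected 24.1.

Call:
servo_tool([
  {"xyz":[0,0,0.02],"yaw":0,"jaw":1},
  {"xyz":[0,0,0.016],"yaw":0,"jaw":1},
  {"xyz":[0,0,0.012],"yaw":0,"jaw":1},
  {"xyz":[0,0,0.008],"yaw":0,"jaw":1},
  {"xyz":[0,0,0],"yaw":0,"jaw":1},
])

```text
time: 23.73
tcp_pos: [607.7, -200.3, 25.0]
tool_rot: [-3.141, -0.0, 1.855]
wrist_force: [-1.3, 0.6, 2.0]
grip_width: 0.42
grip_force: 15.0
```

Call:
servo_tool([
  {"xyz":[0,0,0.004],"yaw":0,"jaw":1},
  {"xyz":[0,0,0],"yaw":0,"jaw":1},
  {"xyz":[0,0,0],"yaw":0,"jaw":1},
])

```text
time: 23.98
tcp_pos: [607.7, -200.3, 25.0]
tool_rot: [-3.141, -0.0, 1.855]
wrist_force: [-4.6, 1.2, 7.8]
grip_width: 0.42
grip_force: 15.0
```

Call:
servo_tool([
  {"xyz":[0,0,0],"yaw":0,"jaw":0.5},
  {"xyz":[0,0,0],"yaw":0,"jaw":0.3},
  {"xyz":[0,0,0],"yaw":0,"jaw":0.3},
  {"xyz":[0,0,0],"yaw":0,"jaw":0.3},
  {"xyz":[0,0,0],"yaw":0,"jaw":0.2},
])

```text
time: 24.4
tcp_pos: [607.5, -200.3, 23.3]
tool_rot: [-3.141, -0.0, 1.855]
wrist_force: [0.5, -0.2, 0.1]
grip_width: 0.712
grip_force: 0.0
```

Call:
servo_tool([
  {"xyz":[0,0,0],"yaw":0,"jaw":0.2},
  {"xyz":[0,0,-0.1],"yaw":0,"jaw":0.2},
  {"xyz":[0,0,-0.14],"yaw":0,"jaw":0.2},
  {"xyz":[0,0,-0.16],"yaw":0,"jaw":0},
  {"xyz":[0,0,-0.16],"yaw":0,"jaw":0},
])

```text
time: 24.82
tcp_pos: [606.9, -200.0, 164.2]
tool_rot: [-3.14, -0.001, 1.855]
wrist_force: [0.8, -0.8, 0.1]
grip_width: 0.89
grip_force: 0.0
```

Call:
servo_tool([
  {"xyz":[-0.15,0,0],"yaw":0,"jaw":0},
  {"xyz":[-0.15,0,0],"yaw":0,"jaw":0},
  {"xyz":[-0.15,0,0],"yaw":0,"jaw":0},
  {"xyz":[0,0,0],"yaw":0,"jaw":0},
  {"xyz":[0,0,0],"yaw":0,"jaw":0},
])

```text
time: 25.23
tcp_pos: [639.0, -310.0, 162.9]
tool_rot: [-3.141, -0.001, 1.852]
wrist_force: [0.1, 0.9, 0.0]
grip_width: 1.004
grip_force: 0.0
```

```bash
python3 - <<'E'
from h import *
for n in['scene','side']:
    c=manip.read_camera(n);save(c,n+'2');P=pts(c)
    for col in('blue','orange'):
      for m,s,ce in blobs(c,col,60):
        if s[1]<195:continue
        q=P[m];z=np.percentile(q[:,2],90)
        if z>30:
          k=q[abs(q[:,2]-z)<6];r=cv2.minAreaRect(k[:,:2].astype(np.float32));print(n,col,z.round(1),np.round(r[0],1),np.round(r[1],1),round(r[2],1))
cv2.imwrite('pics/s2.png',cv2.resize(cv2.imread('pics/scene2.png')[130:380,100:520],None,fx=1.9,fy=1.9))
E
```

```text
scene blue 83.7 [619.4 162.7] [28.1 30.1] 69.8
scene blue 56.0 [ 607.9 -200.3] [40.7 63.6] 17.0
scene orange 56.3 [652.5   8.3] [61.6 40.4] 71.2
side blue 57.9 [ 606.7 -200.4] [40.9 65.1] 16.3
side orange 57.5 [651.4   7.4] [66.5 39.4] 72.8
```

View pics/s2.png

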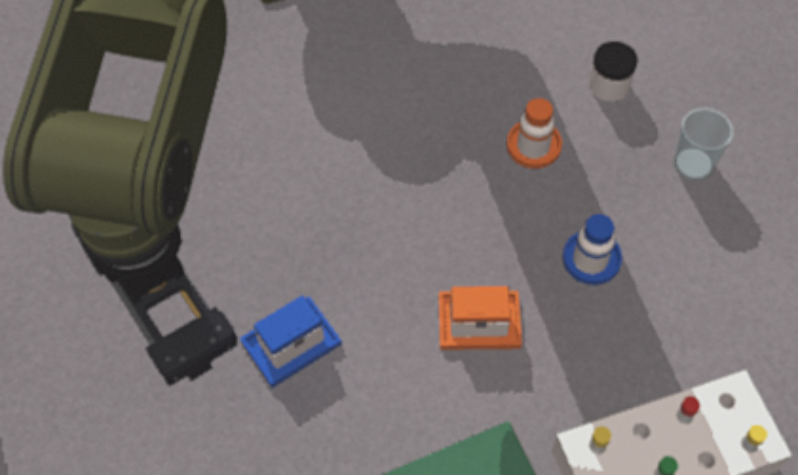

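View pics/side2.png

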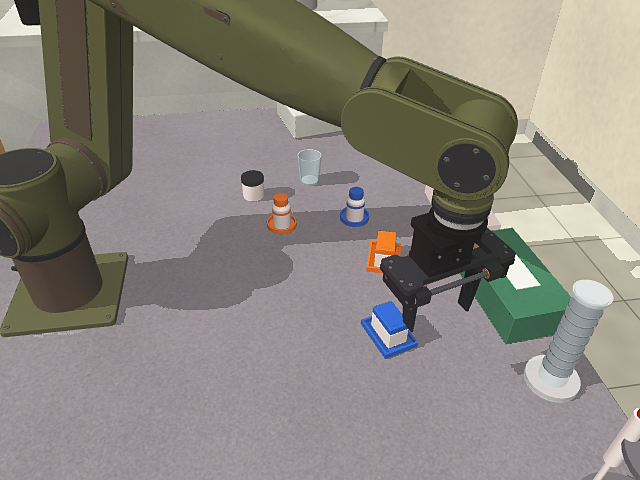

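All four supplies sit centred in their matching holders: boxes at (290,335) and (480,315) in the crop, bottles at (535,130) and (597,245). The jar and beaker have not moved, and the gripper touches nothing.

```bash
python3 -c "
from bench import manip
print(manip.job_done())"
```

```text
the job is handed in; nothing more can be done
None
```

The job is handed in at about 25 s on the robot's clock: in the last pictures both bottles stand upright in the cups of their cap colour, both boxes sit flat in the trays of their lid colour, and the beaker and jar are where they were.

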